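# Park seasoning, cups and probe thermometer in their own holders

### The arm

A 6-joint arm with a two-finger parallel gripper is mounted at the origin on a cart in front of the work surface, level with it; the furniture and walls round the work are solid. World frame = base frame: x ahead of the robot, y to its left, z up, the work surface at z = 0. Lengths are in m, angles in rad, forces in N, time in s.
With the tool pointing down it reaches from about 0.3 to 0.95 m from the base axis. Payload 3.1 kg.
Tool frame: the origin (TCP) lies on the centre line of the jaws, within the pads' length; the fingertips stand 25 mm ahead of it and the grasp point (between the pads) lies 6 mm ahead of it (nose_length is the distance from the TCP to the fingertips, in m); z points along the fingers, y is the line along which they close (so a half turn about z gives the same grasp; the last joint's range is limited). The gripper opens to 85 mm and grips with 20 to 120 N. Pads are 22 mm wide; open, the fingers measure 114 mm over their backs; the gripper's body (76 mm by 85 mm) begins 54 mm behind the grasp point. The pads swing forward as they close: fully open they stand 13 mm farther back than shut.
Start: joints at [1.074, 0.308, 1.634, -0, 1.2, -0.07], TCP at [0.259, 0.569, 0.256] pointing down, gripper open.
Joint ranges: [-3.06, 3.06], [-0.79, 1.96], [0.05, 2.63], [-1.19, 4.34], [0.05, 2.64], [-2.94, 2.94]. Speed limits (rad/s): [2.79, 2.79, 3.14, 3.14, 3.14, 3.14].

### API

Orientations are given as [roll, pitch, yaw] about the fixed x, y, z axes, in that order (R = Rz(yaw) Ry(pitch) Rx(roll)).
In Python, from workcell import get_obs, camera, calibration, close_job, nose_length gives the robot as it stands.
- The arm moves only by the tool servo_tool, never from a script. Its arguments are lists of equal length, an entry for each row: "delta_pos": the shift along the tool's x, y, z as a fraction of full scale, a list of three; "turn": the turn, a rotation vector about the tool's x, y, z as a fraction of full scale, a list of three. A call has 1 to 5 rows; each row shifts and turns the commanded pose from where the row before left it, along the tool's axes as they then stand; what a row does not reach is not made up. Full scale, the value 1, is 50 cm for a shift and pi rad for a turn. A row lasts 1/12 s, in which the tool goes at most 41.7 mm and 7.16 degrees, less where a joint would pass 70% of its speed; a pose out of reach is approached as far as the arm can. A call with a number of a shift or a turn outside -1 to 1 is refused whole. A call with a gripper value outside its range is refused whole. "fingers" is the closure, from -1 (fully open) to 1 (shut), so that 0 is half open, set as the call begins (left out, the last holds). The fingers move at their own pace and stop on an object; "force" is the grip in N (left out, the last holds). Time passes only in rows, so rows that do not move let the fingers close. It gives the time, the measured TCP pose, the force, the opening and the grip force at its end, in the units of the state.
- get_obs(): the state, without advancing time (a new reading comes with each control period).
- camera(name): name is "scene" or "top"; returns (picture, depth): 384x512x3 uint8, red, green, blue; 384x512 float32, m along the optical axis (not along the pixel's ray), 0 where there is no reading.
- calibration(name): a dict with "fx", "fy", "cx", "cy" (pixels), "rvec" (rotation vector, rad) and "tvec" (3), from world to camera coordinates, as OpenCV has them. Camera axes: x right, y down, z forward; pixel columns grow to the right and rows downward; lengths in m; the calibration is good to about 2 mm. A picture is of the moment at which its call begins. calibration takes no time and is no camera call.
- close_job(): hands the job in; it is judged then, once.
The state is a dict: "t": time; "joints": joint angles; "qvel": joint speeds; "joint_efforts": joint torques, N m; "eef_pos": TCP position; "orientation": TCP orientation; "wrist_force": force on the tool from outside, world axes, zero at the start; "wrist_torque": the same for the moment, N m; "opening": finger opening in m; "finger_force": force on a finger pad.
Only numpy, scipy, OpenCV 4.12 (cv2) and the standard library are available. Lean on these libraries where they do the work, as an engineer would, in place of code of your own. Each camera call takes 0.05 s, during which the arm holds its last target. There are 200 camera calls.

### The job

Set up the sandwich station: stand the salt shaker upright inside the black collar, the cup of mustard in the yellow coaster and the empty steel cup in the blue coaster, each flat on the bottom within the raised rim. Lay the probe thermometer flat on its white mat, centred on the red outline, handle on handle and stem on stem. Don't shift the squeeze bottle standing behind.

Things in the scene. Friction and masses are not known exactly. Their poses are not given: they have to be found in the camera images.
- shaker_centre (a point): Salt shaker, loose: upright, slim, grey-white body with a grey domed perforated top, 90 mm high, body 44 mm across up to 74 mm high, then narrowing to 34 mm. This point is on its axis, half-way up (45 mm above its foot); z is up. About 0.1 kg.
- mustard_cup_centre (a point): Portion cup filled with yellow mustard, loose: round steel cup, 37 mm high, tapering from 61 mm across at the rim to 46 mm at the foot. This point is on its axis, half-way up (18.5 mm above its foot); z is up. It can be gripped across its full width with the fingertips about 10 mm above its foot. Under 0.12 kg.
- clean_cup_centre (a point): Empty portion cup, loose: round bare steel cup of the same size and shape as the mustard cup (37 mm high, 61 mm across at the rim, 46 mm at the foot). This point is on its axis, half-way up (18.5 mm above its foot); z is up. Under 0.12 kg.
- probe_handle (a point): Probe thermometer lying loose on the worktop: red plastic handle 92 mm long, 18 mm wide and 22 mm high, with a thin steel stem (4 mm thick) running on in line from its end; 212 mm long in all. This point is the centre of the handle, half-way up (11 mm above its underside); y points along the handle away from the stem, x across it, z up. Nearly all the weight (0.06 kg) is in the handle: grip it here, across its 18 mm.
- probe_tip (a point): The free end of the probe thermometer's steel stem, 166 mm from the handle's centre in the direction -y of the handle; 11 mm above the surface it lies on.
- collar: Black plastic round collar, fixed to the worktop: holder of the salt shaker. Its tube is 72 mm outside, 62 mm inside (on a foot flange 82 mm across), its rim 25 mm above the worktop, its inner floor 3 mm. Origin: on its axis, at worktop level.
- yellow_coaster: Yellow round coaster with a low raised rim, fixed to the worktop: holder of the mustard cup. 82 mm outside, 72 mm inside the rim, rim 7 mm and inner floor 3 mm above the worktop. Origin: on its axis, at worktop level.
- blue_coaster: Blue round coaster, the same shape as the yellow one and fixed to the worktop: holder of the empty cup. 82 mm outside, 72 mm inside the rim, rim 7 mm and inner floor 3 mm above the worktop. Origin: on its axis, at worktop level.
- mat_handle (a point): White mat 240 x 56 mm, 3 mm thick, fixed to the worktop, with the probe thermometer's outline in red: a wide bar (handle, 98 x 26 mm) and a narrow bar (stem, 9 mm wide) in line. This point is the centre of the wide bar, on the mat's upper face 3 mm above the worktop; y points along the outline away from the stem, z up. The mat's middle is 60 mm from here towards -y.
- bottle_centre (a point): Bystander, to be left alone: tall beige squeeze bottle with a white nozzle, 57 mm across, 218 mm high, upright behind the work. This point is on its axis, half-way up (109 mm).

How it is judged:
By the outcome, as a careful person would: the job done as asked, in the order asked, and still so for the second after the job is handed in, with the robot touching nothing.
It also fails if it takes over 96 s, if anything falls off the work surface, if the arm or the gripper's body presses on something with over 40 N, if the wrist force passes 120 N, or if a joint passes its speed limit or range.

## Working session

There is one attempt and no reset: what is moved stays moved. The work goes in short steps, Python scripts to look and compute and a tool call to move; the robot and the scene stay as the last step left them, time stands still between calls to the robot, and variables do not carry over. Pictures are saved under pics/ and viewed, at most 14 in all, crops included, and the job is handed in when it is done.

Besides the shell and the picture viewer there is one more tool, called as name(argument=value, ...) on one line, values as JSON. servo_tool: Moves the arm, as the interface text tells. Its arguments: {"type":"object","properties":{"delta_pos":{"type":"array","items":{"type":"array","items":{"type":"number"}}},"turn":{"type":"array","items":{"type":"array","items":{"type":"number"}}},"fingers":{"type":"number"},"force":{"type":"number"}},"required":["delta_pos","turn"]}

```bash
mkdir -p pics; cat > h.py <<'E'
import numpy as np, cv2
from workcell import get_obs, camera, calibration, close_job, nose_length
def cal(n):
    c=calibration(n); K=np.array([[c['fx'],0,c['cx']],[0,c['fy'],c['cy']],[0,0,1.]])
    R=cv2.Rodrigues(np.array(c['rvec'],float))[0]; return K,R,np.array(c['tvec'],float).ravel()
def ray_z(n,u,v,z):
    K,R,t=cal(n); d=R.T@np.linalg.inv(K)@[u,v,1]; o=-R.T@t; return o+d*(z-o[2])/d[2]
def world(n,depth):
    K,R,t=cal(n); v,u=np.mgrid[:depth.shape[0],:depth.shape[1]]
    p=np.stack([(u-K[0,2])/K[0,0]*depth,(v-K[1,2])/K[1,1]*depth,depth],-1); return (p-t)@R
def proj(n,P):
    K,R,t=cal(n); p=K@(R@np.asarray(P,float)+t); return p[:2]/p[2]
E
python3 - <<'E'
from h import *
for n in("top","scene"):
    im,d=camera(n); np.savez('pics/%s0.npz'%n,im=im,d=d)
    cv2.imwrite('pics/%s0.png'%n,cv2.resize(im[:,:,::-1],(800,600),interpolation=cv2.INTER_CUBIC))
    K,R,t=cal(n); print(n,-R.T@t,R[2],K[0,0])
print(get_obs(),nose_length)
E
```

```text
top [0.52172087 0.0337458  1.08766878] [ 0.06867479 -0.02371299 -0.99735724] 351.86730896429646
scene [ 0.01649581 -0.42135077  0.94635852] [ 0.51643732  0.39522665 -0.75966334] 378.45330301261936
{'t': 0.1, 'joints': array([ 1.07430201e+00,  3.08907928e-01,  1.63508489e+00,  5.35332814e-06,
        1.19972158e+00, -6.96670033e-02]), 'qvel': array([-0.00102794, -0.00128231, -0.00431958, -0.00067962,  0.00165066,
       -0.00088441]), 'joint_efforts': array([-5.61787510e-04, -4.16405976e+01, -2.77646238e+01, -1.54488162e-04,
        3.98949778e-03,  2.36614483e-06]), 'eef_pos': array([0.25840553, 0.56829808, 0.2551559 ]), 'orientation': array([-3.13947640e+00, -1.52668564e-04,  2.71476324e+00]), 'wrist_force': array([ 0.75164911, -0.11022134,  0.01412919]), 'wrist_torque': array([-0.04883384, -0.02249546, -0.00563746]), 'finger_force': 0.0, 'opening': 0.08577077801203084} 0.025
```

View pics/top0.png

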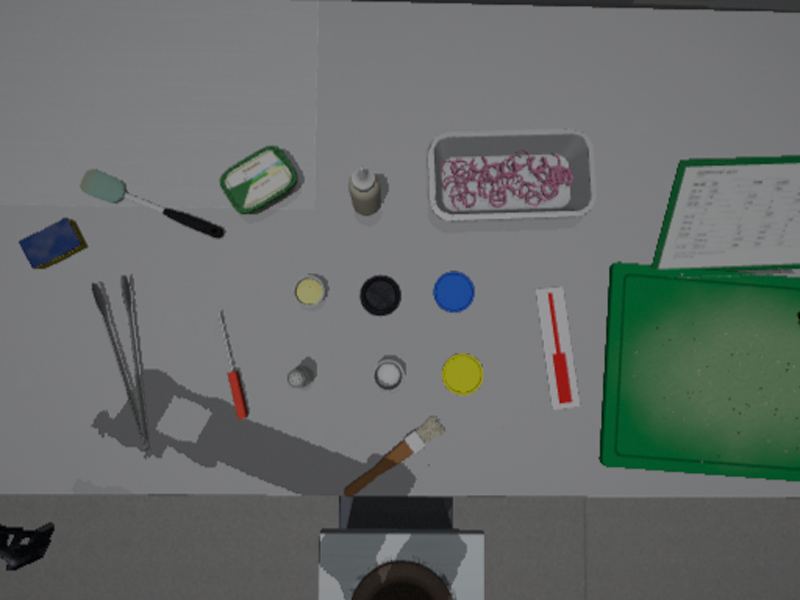

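View pics/scene0.png

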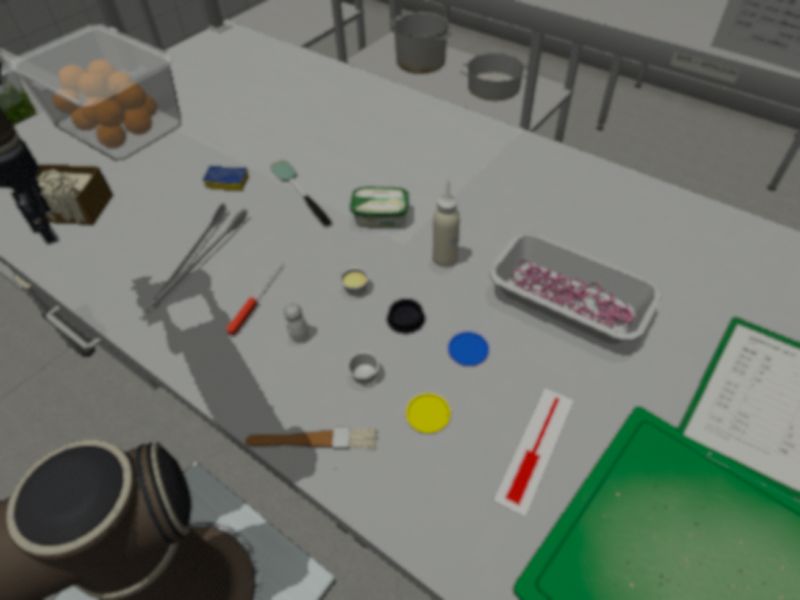

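Top view (800x600): shaker (300,376), mustard cup (310,291), steel cup (388,375), collar (380,295), blue (454,291), yellow (462,374), probe handle (237,395) with its tip at (222,312), mat wide bar (562,378), bottle (366,192). The scene view agrees. Next I'll measure each one in an enlarged crop and with depth.

```bash
python3 - <<'E'
from h import *
f=np.load('pics/top0.npz'); im,d=f['im'],f['d']; W=world('top',d)
cr=im[160:285,130:385,::-1]; cv2.imwrite('pics/crop1.png',cv2.resize(cr,None,fx=3.1,fy=3.1,interpolation=cv2.INTER_CUBIC))
hsv=cv2.cvtColor(im,cv2.COLOR_RGB2HSV)
def blob(name,m,z,box):
    mm=np.zeros_like(m); u0,v0,u1,v1=[int(b*.64) for b in box]; mm[v0:v1,u0:u1]=m[v0:v1,u0:u1]
    v,u=np.nonzero(mm); 
    c=cv2.minAreaRect(np.stack([u,v],1).astype(np.float32)); P=[ray_z('top',a,b,z) for a,b in zip(u,v)]; P=np.array(P)
    q=P[:,:2]; mu=q.mean(0); w,V=np.linalg.eigh(np.cov((q-mu).T)); 
    bc=ray_z('top',*c[0],z)
    ax=V[:,1]; s=(q-mu)@ax
    print(name,len(u),'mean',mu.round(4),'rect',bc[:2].round(4),'ax',np.degrees(np.arctan2(ax[1],ax[0])).round(1),'len',(s.max()-s.min()).round(3), 'ends',(mu+ax*s.min()).round(4),(mu+ax*s.max()).round(4),'medz',np.median(W[v,u,2]).round(4))
H,S,V=hsv[...,0],hsv[...,1],hsv[...,2]
blob('blue',(H>100)&(H<130)&(S>120),.006,(420,260,490,325))
blob('yel',(H>22)&(H<38)&(S>150),.006,(425,340,500,405))
blob('mustard',(H>18)&(H<38)&(S>60),.033,(285,265,340,315))
blob('black',(V<45),.022,(350,265,410,325))
red=((H<8)|(H>172))&(S>130)
blob('handle',red,.019,(215,355,255,425))
blob('outline',red,.003,(530,280,600,415))
blob('wide',red,.003,(530,356,600,415))
blob('mat',(V>140),.003,(530,280,590,415))
z=W[...,2]
blob('shaker',(z>.04),.08,(270,350,330,400))
blob('clean',(z>.02)&(d>0),.037,(360,350,415,405))
blob('mustard_h',(z>.02)&(d>0),.037,(280,265,345,320))
blob('bottle',(z>.03),.15,(330,150,400,225))
# depth-based xy
for n,b,lo in(('shaker',(270,350,330,400),.02),('clean',(360,350,415,405),.02),('must',(280,265,345,320),.02),('coll',(350,265,415,325),.015)):
    u0,v0,u1,v1=[int(x*.64) for x in b]; Q=W[v0:v1,u0:u1].reshape(-1,3); Q=Q[(Q[:,2]>lo)&(Q[:,2]<.12)]
    print(n,len(Q),((Q.min(0)+Q.max(0))/2).round(4),np.ptp(Q,0).round(3),Q[:,2].max().round(3))
print('table z',np.median(W[225:240,260:270,2]), np.median(W[220:232,170:182,2]))
E
```

```text
blue 529 mean [ 0.6172 -0.0964] rect [ 0.617  -0.0958] ax 110.4 len 0.081 ends [ 0.6312 -0.1343] [ 0.6031 -0.0586] medz 0.0041
yel 531 mean [ 0.4554 -0.1139] rect [ 0.4543 -0.1135] ax 74.3 len 0.08 ends [ 0.4446 -0.1521] [ 0.4662 -0.0755] medz 0.004
mustard 216 mean [0.612  0.1862] rect [0.6121 0.1862] ax 174.9 len 0.049 ends [0.6365 0.184 ] [0.5879 0.1883] medz 0.0281
black 502 mean [0.6066 0.0491] rect [0.6061 0.0491] ax -174.4 len 0.075 ends [0.6434 0.0527] [0.5691 0.0454] medz 0.0044
handle 192 mean [0.4127 0.3188] rect [0.4126 0.3187] ax -165.5 len 0.089 ends [0.4557 0.3299] [0.3697 0.3077] medz 0.0216
outline 332 mean [ 0.4784 -0.3075] rect [ 0.5085 -0.3035] ax -172.2 len 0.215 ends [ 0.6154 -0.2886] [ 0.4029 -0.3179] medz 0.0037
wide 240 mean [ 0.4493 -0.3115] rect [ 0.4493 -0.3115] ax -172.0 len 0.094 ends [ 0.4957 -0.305 ] [ 0.4029 -0.3179] medz 0.0038Traceback (most recent call last):
  File "<stdin>", line 22, in <module>
  File "<stdin>", line 8, in blob
  File "h.py", line 7, in ray_z
    K,R,t=cal(n); d=R.T@np.linalg.inv(K)@[u,v,1]; o=-R.T@t; return o+d*(z-o[2])/d[2]
          ~~~^^^
  File "h.py", line 4, in cal
    c=calibration(n); K=np.array([[c['fx'],0,c['cx']],[0,c['fy'],c['cy']],[0,0,1.]])
ValueError: time passes only in moves, steps and waits
```

View pics/crop1.png

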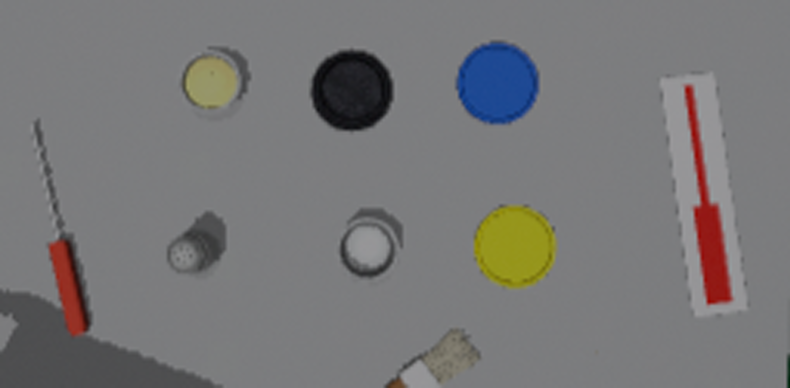

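The crop shows mustard (211,82), collar (352,90), blue (498,83), shaker dome (187,253), steel cup (368,247), yellow (515,246), probe tip (36,121) and probe handle (68,288). I'll cache the calibration and finish the cup, shaker and bottle measurements.

```bash
cat > h.py <<'E'
import numpy as np, cv2, os, pickle
from workcell import get_obs, camera, calibration, close_job, nose_length
if not os.path.exists('cal.pkl'): pickle.dump({n:dict(calibration(n)) for n in('top','scene')},open('cal.pkl','wb'))
C=pickle.load(open('cal.pkl','rb'))
def cal(n):
    c=C[n]; K=np.array([[c['fx'],0,c['cx']],[0,c['fy'],c['cy']],[0,0,1.]])
    return K,cv2.Rodrigues(np.array(c['rvec'],float))[0],np.array(c['tvec'],float).ravel()
def ray_z(n,u,v,z):
    K,R,t=cal(n); d=R.T@np.linalg.inv(K)@[u,v,1]; o=-R.T@t; return o+d*(z-o[2])/d[2]
def world(n,depth):
    K,R,t=cal(n); v,u=np.mgrid[:depth.shape[0],:depth.shape[1]]
    p=np.stack([(u-K[0,2])/K[0,0]*depth,(v-K[1,2])/K[1,1]*depth,depth],-1); return (p-t)@R
def proj(n,P):
    K,R,t=cal(n); p=K@(R@np.asarray(P,float)+t); return p[:2]/p[2]
E
python3 - <<'E'
from h import *
f=np.load('pics/top0.npz'); im,d=f['im'],f['d']; W=world('top',d)
for n,b,lo,hi in(('shaker',(270,350,330,400),.03,.12),('clean',(360,350,415,405),.02,.06),('must',(280,265,345,320),.02,.06),('coll',(350,265,415,325),.015,.05),('bottle',(330,150,400,225),.03,.3)):
    u0,v0,u1,v1=[int(x*.64) for x in b]; Q=W[v0:v1,u0:u1].reshape(-1,3); Q=Q[(Q[:,2]>lo)&(Q[:,2]<hi)]
    print(n,len(Q),((Q.min(0)+Q.max(0))/2).round(4),np.ptp(Q,0).round(3),Q[:,2].max().round(3))
for n,(u,v),z in(('must',(211,82),.033),('shaker',(187,253),.088),('clean rim',(368,249),.037),('coll rim',(352,90),.025),('tip',(36,121),.011),('hand',(68,288),.022),('blue',(498,83),.004),('yel',(515,246),.004),('stemjoin',(61,241),.018),('hend',(78,333),.018)):
    print(n,ray_z('top',(u+.5)/3.1+130-.5,(v+.5)/3.1+160-.5,z).round(4))
f=np.load('pics/scene0.npz'); sd=f['d']; im=f['im']; S=world('scene',sd)
print('table',np.median(W[225:240,260:270,2]),np.median(W[150:160,170:180,2]))
for n,b,lo,hi in(('shaker',(280,295,312,345),.03,.12),('clean',(345,350,385,390),.02,.06),('must',(335,262,375,300),.02,.06),('coll',(380,290,430,340),.015,.05),('bottle',(420,175,475,275),.03,.3),('handle',(220,290,262,340),.015,.05)):
    u0,v0,u1,v1=[int(x*.64) for x in b]; Q=S[v0:v1,u0:u1].reshape(-1,3); Q=Q[(Q[:,2]>lo)&(Q[:,2]<hi)]
    print('S',n,len(Q),((Q.min(0)+Q.max(0))/2).round(4),np.ptp(Q,0).round(3),Q[:,2].max().round(3))
# check calibration consistency: project top-view estimates of coasters into scene
hsv=cv2.cvtColor(im,cv2.COLOR_RGB2HSV);H,Sa=hsv[...,0],hsv[...,1]
for n,m,(a0,b0,a1,b1) in(('blue',(H>100)&(H<130)&(Sa>120),(440,325,500,375)),('yel',(H>22)&(H<38)&(Sa>150),(400,385,460,440)),('red',((H<8)|(H>172))&(Sa>130),(215,290,265,340)),('wide',((H<8)|(H>172))&(Sa>130),(500,452,545,510))):
    u0,v0,u1,v1=[int(x*.64) for x in (a0,b0,a1,b1)]; v,u=np.nonzero(m[v0:v1,u0:u1]); print('S',n,len(u),ray_z('scene',u.mean()+u0,v.mean()+v0,.003 if n!='red' else .016).round(4))
E
```

```text
shaker 188 [0.4507 0.195  0.0621] [0.038 0.037 0.059] 0.092
clean 127 [0.4534 0.0319 0.031 ] [0.059 0.059 0.02 ] 0.041
must 324 [0.6136 0.1862 0.0314] [0.057 0.06  0.019] 0.041
coll 118 [0.6089 0.0492 0.0254] [0.067 0.067 0.012] 0.031
bottle 486 [0.7921 0.0784 0.1242] [0.048 0.055 0.188] 0.218
must [0.6121 0.1846 0.033 ]
shaker [0.4516 0.1949 0.088 ]
clean rim [0.4535 0.0309 0.037 ]
coll rim [0.6068 0.0484 0.025 ]
tip [0.5733 0.3579 0.011 ]
hand [0.4125 0.3186 0.022 ]
blue [ 0.6174 -0.097   0.004 ]
yel [ 0.4557 -0.1147  0.004 ]
stemjoin [0.457  0.3279 0.018 ]
hend [0.3692 0.3088 0.018 ]
table 0.0003531100198223653 0.0005713110162348988
S shaker 225 [0.4458 0.1903 0.0597] [0.037 0.036 0.059] 0.089
S clean 152 [0.4526 0.0301 0.0303] [0.06  0.059 0.02 ] 0.04
S must 224 [0.6117 0.1837 0.0291] [0.061 0.061 0.018] 0.038
S coll 146 [0.6073 0.0465 0.0219] [0.072 0.073 0.013] 0.029
S bottle 625 [0.7881 0.0736 0.1238] [0.048 0.051 0.187] 0.218
S handle 131 [0.4129 0.3157 0.0202] [0.091 0.038 0.01 ] 0.025
S blue 427 [ 0.6169 -0.099   0.003 ]
S yel 552 [ 0.4553 -0.1169  0.003 ]
S red 156 [0.4091 0.3144 0.016 ]
S wide 290 [ 0.4495 -0.3133  0.003 ]
```

servo_tool(delta_pos=[[0,0,0],[0,0,0],[0,0,0],[0,0,0]], turn=[[0,0,-0.034],[0,0,-0.034],[0,0,-0.034],[0,0,-0.034]], fingers=-1, force=30)

```text
t: 0.43
eef_pos: [0.2585, 0.5685, 0.2555]
orientation: [-3.14, -0.001, -3.136]
wrist_force: [0.5, -0.4, 0.2]
opening: 0.0855
finger_force: 0.0
```

servo_tool(delta_pos=[[-0.032,-0.0624,0],[-0.032,-0.0624,0],[-0.032,-0.0624,0],[-0.032,-0.0624,0]], turn=[[0,0,0],[0,0,0],[0,0,0],[0,0,0]])

```text
t: 0.77
eef_pos: [0.3228, 0.4426, 0.2556]
orientation: [-3.141, -0.001, -3.14]
wrist_force: [0.7, 1.0, 0.3]
opening: 0.0854
finger_force: 0.0
```

servo_tool(delta_pos=[[-0.032,-0.0624,0],[-0.032,-0.0624,0],[-0.032,-0.0624,0],[-0.032,-0.0624,0]], turn=[[0,0,0],[0,0,0],[0,0,0],[0,0,0]])

```text
t: 1.1
eef_pos: [0.387, 0.3176, 0.2559]
orientation: [-3.141, -0.001, -3.141]
wrist_force: [0.5, -0.2, 0.4]
opening: 0.0855
finger_force: 0.0
```

servo_tool(delta_pos=[[-0.032,-0.0624,0],[-0.032,-0.0624,0],[-0.032,-0.0624,0],[-0.032,-0.0624,0],[0,0,0]], turn=[[0,0,0],[0,0,0],[0,0,0],[0,0,0],[0,0,0]])

```text
t: 1.52
eef_pos: [0.453, 0.1898, 0.2561]
orientation: [-3.139, 0.001, 3.137]
wrist_force: [-1.8, -0.3, -0.0]
opening: 0.0856
finger_force: 0.0
```

servo_tool(delta_pos=[[0.006,0.008,0],[0,0,0.07],[0,0,0.07],[0,0,0.06]], turn=[[0,0,0],[0,0,0],[0,0,0],[0,0,0]])

```text
t: 1.85
eef_pos: [0.4467, 0.2, 0.155]
orientation: [3.141, -0.0, -3.14]
wrist_force: [0.1, 0.8, -0.6]
opening: 0.0855
finger_force: 0.0
```

servo_tool(delta_pos=[[0,0,0.06],[0,0,0.05],[0,0,0.05],[0,0,0.03],[0,0,0]], turn=[[0,0,0],[0,0,0],[0,0,0],[0,0,0],[0,0,0]])

```text
t: 2.27
eef_pos: [0.4435, 0.199, 0.0576]
orientation: [-3.139, -0.009, -3.139]
wrist_force: [-1.3, -0.6, -0.8]
opening: 0.0852
finger_force: 0.0
```

servo_tool(delta_pos=[[0,0,0],[0,0,0],[0,0,0],[0,0,0],[0,0,0]], turn=[[0,0,0],[0,0,0],[0,0,0],[0,0,0],[0,0,0]], fingers=1, force=30)

```text
t: 2.68
eef_pos: [0.4494, 0.1992, 0.0631]
orientation: [3.141, 0.003, -3.141]
wrist_force: [-1.2, -0.5, 5.1]
opening: 0.0365
finger_force: 29.7
```

servo_tool(delta_pos=[[0,0,0],[0,0,0],[0,0,0],[0,0,0],[0,0,0]], turn=[[0,0,0],[0,0,0],[0,0,0],[0,0,0],[0,0,0]])

```text
t: 3.1
eef_pos: [0.4495, 0.1991, 0.0631]
orientation: [3.14, 0.003, 3.142]
wrist_force: [-0.5, 0.4, 7.4]
opening: 0.037
finger_force: 29.9
```

```bash
python3 - <<'E'
from h import *
im,d=camera('scene'); u,v=proj('scene',(.45,.195,.05)).astype(int); print(u,v)
cv2.imwrite('pics/s1.png',cv2.resize(im[v-60:v+40,u-65:u+65,::-1],None,fx=5,fy=5,interpolation=cv2.INTER_CUBIC)); print(get_obs()['eef_pos'])
E
```

```text
188 204
[0.44944296 0.19911882 0.06304999]
```

View pics/s1.png

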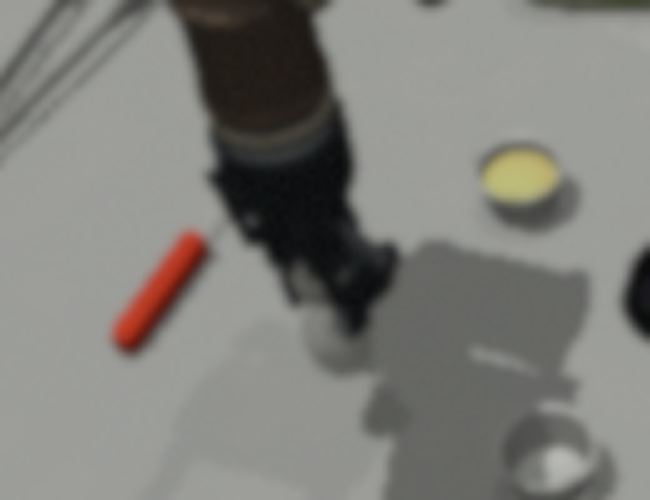

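Scene crop: the fingers, at about (300,290) and (360,320), hold the shaker body, which looks upright with its foot at about (340,360). I'll lift and check.

servo_tool(delta_pos=[[0,0,-0.03],[0,0,-0.05],[0,0,-0.06],[0,0,-0.04],[0,0,0]], turn=[[0,0,0],[0,0,0],[0,0,0],[0,0,0],[0,0,0]])

```text
t: 3.57
eef_pos: [0.4515, 0.1998, 0.1562]
orientation: [3.138, 0.01, -3.142]
wrist_force: [1.3, 0.8, 0.1]
opening: 0.0364
finger_force: 30.3
```

servo_tool(delta_pos=[[0,0,0],[0,0,0]], turn=[[0,0,0],[0,0,0]])

```text
t: 3.73
eef_pos: [0.447, 0.1983, 0.1505]
orientation: [-3.141, -0.001, -3.141]
wrist_force: [0.7, -0.7, -1.7]
opening: 0.0366
finger_force: 30.3
```

```bash
python3 - <<'E'
from h import *
im,d=camera('scene'); np.savez('pics/s2.npz',im=im,d=d); u,v=proj('scene',(.45,.195,.13)).astype(int); print(u,v)
cv2.imwrite('pics/s2.png',cv2.resize(im[v-40:v+40,u-50:u+50,::-1],None,fx=7,fy=7,interpolation=cv2.INTER_CUBIC)); print(get_obs()['eef_pos'])
E
```

```text
184 187
[0.44656411 0.19810393 0.14991669]
```

View pics/s2.png

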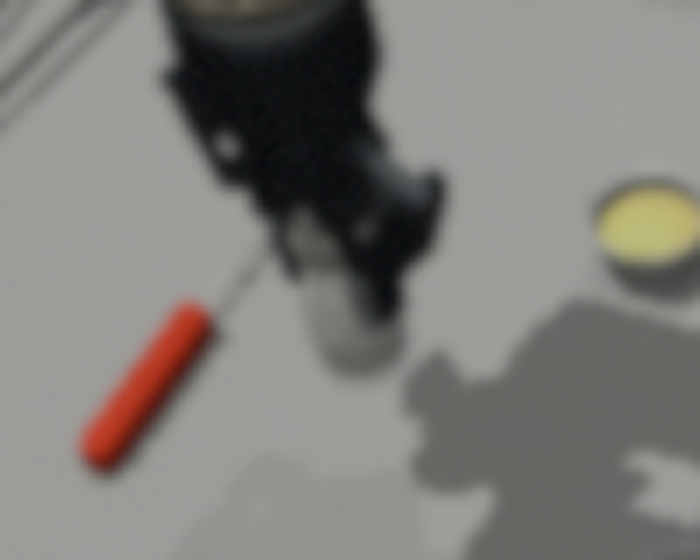

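The lifted crop shows the shaker firmly held and in line with the gripper, foot at (360,375). Now I'll fit its axis from depth.

```bash
python3 - <<'E'
from h import *
from scipy.optimize import least_squares
f=np.load('pics/s2.npz'); S=world('scene',f['d']).reshape(-1,3); im=f['im'].reshape(-1,3).astype(int)
m=(abs(S[:,0]-.45)<.04)&(abs(S[:,1]-.195)<.04)&(S[:,2]>.08)&(S[:,2]<.155)&(im.min(1)>75)
Q=S[m]; c=im[m]
for a in np.arange(.08,.155,.01):
    q=Q[(Q[:,2]>=a)&(Q[:,2]<a+.01)]
    if len(q)>6:
        r=least_squares(lambda p:np.hypot(q[:,0]-p[0],q[:,1]-p[1])-.022,[.45,.195],loss='soft_l1',f_scale=.002).x
        print(round(a,3),len(q),r.round(4),np.ptp(q,0).round(3))
E
```

```text
0.09 26 [0.4475 0.1992] [0.028 0.021 0.01 ]
0.1 28 [0.4476 0.1972] [0.028 0.023 0.01 ]
0.11 30 [0.4475 0.1968] [0.034 0.028 0.008]
0.12 26 [0.4487 0.1978] [0.012 0.03  0.01 ]
0.13 31 [0.45   0.1971] [0.024 0.053 0.01 ]
0.14 28 [0.452  0.1988] [0.023 0.062 0.009]
0.15 9 [0.4513 0.2043] [0.008 0.04  0.005]
```

servo_tool(delta_pos=[[-0.03,-0.028,0],[-0.05,-0.047,0],[-0.06,-0.057,0],[-0.07,-0.066,0],[-0.06,-0.057,0]], turn=[[0,0,0],[0,0,0],[0,0,0],[0,0,0],[0,0,0]])

```text
t: 4.2
eef_pos: [0.5779, 0.0743, 0.149]
orientation: [-3.142, -0.004, -3.141]
wrist_force: [0.2, 0.5, -0.5]
opening: 0.037
finger_force: 30.3
```

servo_tool(delta_pos=[[-0.033,-0.031,0],[-0.015,-0.014,0],[0,0,0],[0,0,0]], turn=[[0,0,0],[0,0,0],[0,0,0],[0,0,0]])

```text
t: 4.53
eef_pos: [0.6006, 0.0533, 0.1493]
orientation: [3.141, -0.005, 3.141]
wrist_force: [-0.9, 0.1, -1.5]
opening: 0.037
finger_force: 30.3
```

```bash
python3 - <<'E'
from h import *
im,d=camera('scene'); np.savez('pics/s3.npz',im=im,d=d); u,v=proj('scene',(.607,.048,.06)).astype(int); print(u,v)
cv2.imwrite('pics/s3.png',cv2.resize(im[v-40:v+40,u-50:u+50,::-1],None,fx=7,fy=7,interpolation=cv2.INTER_CUBIC)); print(get_obs()['eef_pos'])
E
```

```text
258 191
[0.60015385 0.05392864 0.14958822]
```

View pics/s3.png

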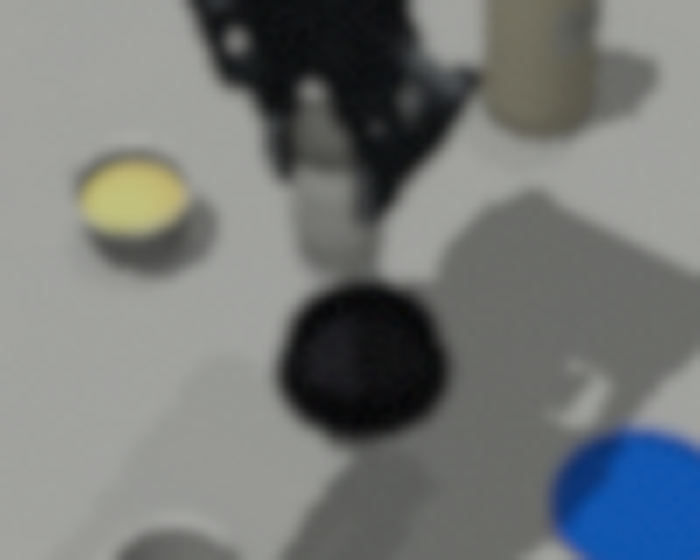

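The shaker is above and behind the collar in this crop, with the collar centre at (365,360). One row got clipped, so the arm is 6 mm short. I'll correct that and lower.

servo_tool(delta_pos=[[-0.013,-0.012,0],[0,0,0],[0,0,0.03],[0,0,0.04],[0,0,0.03]], turn=[[0,0,0],[0,0,0],[0,0,0],[0,0,0],[0,0,0]])

```text
t: 5.0
eef_pos: [0.6084, 0.0479, 0.1009]
orientation: [3.142, 0.0, -3.14]
wrist_force: [-0.7, -0.1, -1.0]
opening: 0.0368
finger_force: 30.3
```

servo_tool(delta_pos=[[0,0,0.02],[0,0,0.02],[0,0,0.014],[0,0,0],[0,0,0]], turn=[[0,0,0],[0,0,0],[0,0,0],[0,0,0],[0,0,0]])

```text
t: 5.42
eef_pos: [0.6089, 0.0473, 0.0743]
orientation: [3.142, -0.0, -3.141]
wrist_force: [-0.6, 0.1, -0.9]
opening: 0.0366
finger_force: 30.3
```

servo_tool(delta_pos=[[0,0,0.008],[0,0,0.006],[0,0,0],[0,0,0]], turn=[[0,0,0],[0,0,0],[0,0,0],[0,0,0]])

```text
t: 5.75
eef_pos: [0.6088, 0.0471, 0.0674]
orientation: [-3.142, 0.0, -3.141]
wrist_force: [0.4, 1.0, -0.9]
opening: 0.0368
finger_force: 30.3
```

servo_tool(delta_pos=[[0,0,0.002],[0,0,0.002],[0,0,0],[0,0,0]], turn=[[0,0,0],[0,0,0],[0,0,0],[0,0,0]])

```text
t: 6.08
eef_pos: [0.6095, 0.0471, 0.0662]
orientation: [-3.142, 0.001, -3.141]
wrist_force: [-1.2, -0.6, 4.0]
opening: 0.0367
finger_force: 31.0
```

servo_tool(delta_pos=[[0,0,0],[0,0,0],[0,0,0],[0,0,0],[0,0,0]], turn=[[0,0,0],[0,0,0],[0,0,0],[0,0,0],[0,0,0]], fingers=-0.6)

```text
t: 6.5
eef_pos: [0.6086, 0.0471, 0.065]
orientation: [3.142, -0.0, -3.141]
wrist_force: [0.4, 0.3, 0.4]
opening: 0.0683
finger_force: 0.0
```

servo_tool(delta_pos=[[0,0,-0.02],[0,0,-0.05],[0,0,-0.06],[0,0,-0.06],[0,0,-0.02]], turn=[[0,0,0],[0,0,0],[0,0,0],[0,0,0],[0,0,0]])

```text
t: 6.92
eef_pos: [0.6121, 0.0472, 0.1761]
orientation: [3.142, 0.009, -3.141]
wrist_force: [0.8, 0.8, 0.4]
opening: 0.0681
finger_force: 0.0
```

servo_tool(delta_pos=[[0,0.06,-0.02],[0,0.07,0],[0,0.07,0],[0,0.05,0],[0,0.02,0]], turn=[[0,0,0],[0,0,0],[0,0,0],[0,0,0],[0,0,0]], fingers=-1)

```text
t: 7.33
eef_pos: [0.6083, 0.1855, 0.1804]
orientation: [3.14, 0.0, -3.138]
wrist_force: [-0.3, -0.4, 0.1]
opening: 0.0854
finger_force: 0.0
```

servo_tool(delta_pos=[[0,0,0],[0,0,0]], turn=[[0,0,0],[0,0,0]])

```text
t: 7.5
eef_pos: [0.6084, 0.1818, 0.1799]
orientation: [-3.14, -0.001, -3.14]
wrist_force: [1.0, -0.6, 1.0]
opening: 0.0852
finger_force: 0.0
```

```bash
python3 - <<'E'
from h import *
from scipy.optimize import least_squares
o=[]
for n in('scene','top'):
    im,d=camera(n); S=world(n,d); im=im[...,::-1]
    u,v=proj(n,(.607,.048,.03)).astype(int); o.append(cv2.resize(im[v-25:v+25,u-25:u+25],None,fx=7,fy=7,interpolation=cv2.INTER_CUBIC))
    Q=S.reshape(-1,3); Q=Q[(abs(Q[:,0]-.607)<.04)&(abs(Q[:,1]-.048)<.04)&(Q[:,2]>.035)&(Q[:,2]<.12)]
    print(n,len(Q),Q[:,2].max())
    for a in(.04,.055,.07,.08):
        q=Q[(Q[:,2]>=a)&(Q[:,2]<a+.015)]; 
        if len(q)>6: print(a,len(q),q.mean(0).round(4),least_squares(lambda p:np.hypot(q[:,0]-p[0],q[:,1]-p[1])-.022,[.607,.048],loss='soft_l1',f_scale=.002).x.round(4))
cv2.imwrite('pics/s4.png',np.hstack(o)); print(get_obs()['eef_pos'])
E
```

```text
scene 213 0.09388648523660101
0.04 56 [0.5987 0.0363 0.0473] [0.6114 0.0483]
0.055 38 [0.5987 0.0382 0.0621] [0.6136 0.0499]
0.07 50 [0.5996 0.0398 0.079 ] [0.6148 0.0499]
0.08 74 [0.6051 0.0431 0.0867] [0.6211 0.0531]
top 160 0.09934904159313983
0.04 26 [0.6032 0.044  0.0474] [0.6131 0.048 ]
0.055 14 [0.5986 0.0414 0.0596] [0.6146 0.0496]
0.07 29 [0.6049 0.046  0.0821] [0.6171 0.0505]
0.08 109 [0.6094 0.0475 0.0879] [0.5909 0.0431]
[0.60861082 0.18068382 0.17991326]
```

View pics/s4.png

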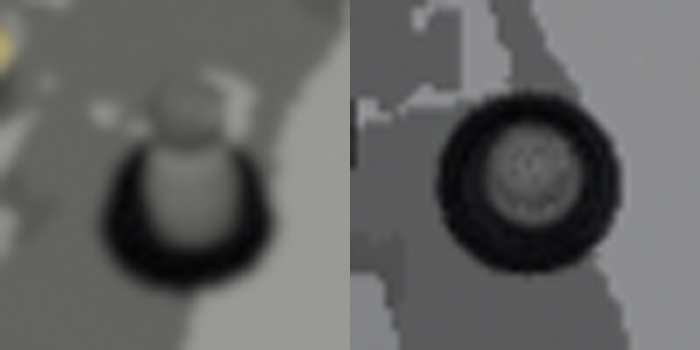

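Both crops show the shaker standing upright inside the collar (scene foot at (190,235), top-view dome at (535,175)). Next is the mustard cup.

servo_tool(delta_pos=[[-0.008,0.009,0.03],[0,0,0.06],[0,0,0.06],[0,0,0.05],[0,0,0.04]], turn=[[0,0,0],[0,0,0],[0,0,0],[0,0,0],[0,0,0]])

```text
t: 8.02
eef_pos: [0.6116, 0.1843, 0.0578]
orientation: [-3.14, -0.003, 3.14]
wrist_force: [-0.2, -0.2, 0.1]
opening: 0.0859
finger_force: 0.0
```

servo_tool(delta_pos=[[0,0,0.03],[0,0,0.02],[0,0,0],[0,0,0]], turn=[[0,0,0],[0,0,0],[0,0,0],[0,0,0]])

```text
t: 8.35
eef_pos: [0.613, 0.186, 0.0353]
orientation: [-3.141, -0.0, 3.141]
wrist_force: [-0.2, 0.3, 0.5]
opening: 0.0851
finger_force: 0.0
```

servo_tool(delta_pos=[[0,0,0],[0,0,0],[0,0,0],[0,0,0],[0,0,0]], turn=[[0,0,0],[0,0,0],[0,0,0],[0,0,0],[0,0,0]], fingers=1, force=25)

```text
t: 8.77
eef_pos: [0.6141, 0.1869, 0.0374]
orientation: [3.141, 0.003, -3.141]
wrist_force: [-0.4, -0.1, 5.4]
opening: 0.0535
finger_force: 26.0
```

servo_tool(delta_pos=[[0,0,0],[0,0,0],[0,0,0],[0,0,0],[0,0,0]], turn=[[0,0,0],[0,0,0],[0,0,0],[0,0,0],[0,0,0]])

```text
t: 9.18
eef_pos: [0.6141, 0.1869, 0.0374]
orientation: [3.141, 0.003, -3.141]
wrist_force: [-0.6, -0.5, 6.0]
opening: 0.053
finger_force: 26.0
```

servo_tool(delta_pos=[[0,0,-0.03],[0,0,-0.06],[0,0,-0.07],[0,0,-0.06],[0,0,-0.03]], turn=[[0,0,0],[0,0,0],[0,0,0],[0,0,0],[0,0,0]])

```text
t: 9.6
eef_pos: [0.6152, 0.1874, 0.166]
orientation: [3.14, 0.007, -3.141]
wrist_force: [1.4, 0.5, -0.6]
opening: 0.053
finger_force: 26.7
```

servo_tool(delta_pos=[[0.01,-0.02,0],[0.02,-0.038,0],[0.03,-0.057,0],[0.035,-0.067,0],[0.035,-0.067,0]], turn=[[0,0,0],[0,0,0],[0,0,0],[0,0,0],[0,0,0]])

```text
t: 10.02
eef_pos: [0.5452, 0.0608, 0.1589]
orientation: [-3.141, -0.003, -3.139]
wrist_force: [0.3, -0.9, -1.9]
opening: 0.0536
finger_force: 26.7
```

servo_tool(delta_pos=[[0.035,-0.067,0],[0.035,-0.067,0],[0.035,-0.067,0],[0.035,-0.067,0],[0.025,-0.048,0]], turn=[[0,0,0],[0,0,0],[0,0,0],[0,0,0],[0,0,0]])

```text
t: 10.43
eef_pos: [0.4616, -0.0978, 0.1589]
orientation: [3.142, -0.004, 3.141]
wrist_force: [0.6, -0.2, -0.7]
opening: 0.0531
finger_force: 26.7
```

servo_tool(delta_pos=[[0.015,-0.027,0],[0.007,-0.012,0],[0,0,0],[0,0,0]], turn=[[0,0,0],[0,0,0],[0,0,0],[0,0,0]])

```text
t: 10.77
eef_pos: [0.4538, -0.1152, 0.1597]
orientation: [3.141, -0.001, 3.141]
wrist_force: [-0.2, 0.2, -0.3]
opening: 0.0533
finger_force: 26.7
```

```bash
python3 - <<'E'
from h import *
im,d=camera('scene'); im=im[...,::-1]
u,v=proj('scene',(.4555,-.115,.06)).astype(int); print(u,v)
cv2.imwrite('pics/s5.png',cv2.resize(im[v-40:v+40,u-50:u+50],None,fx=7,fy=7,interpolation=cv2.INTER_CUBIC)); print(get_obs()['eef_pos'],get_obs()['wrist_force'])
E
```

```text
273 253
[ 0.45426066 -0.11482932  0.15992282] [ 0.56916932 -0.78615257 -1.25393748]
```

View pics/s5.png

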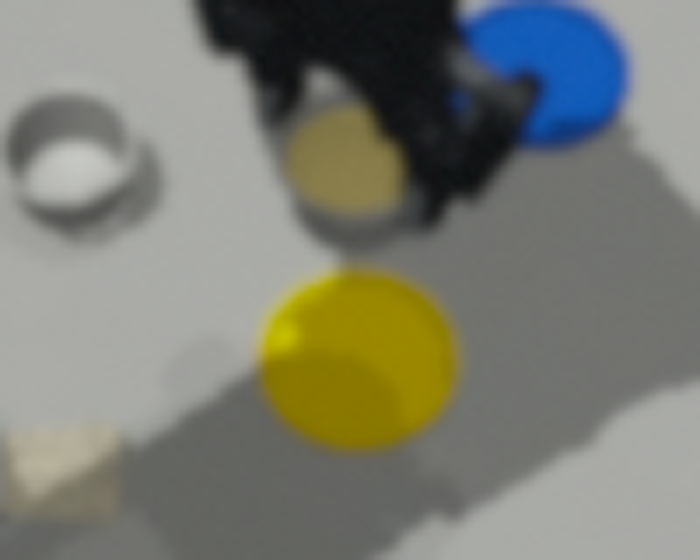

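The mustard cup hangs level at (345,165) and lines up with the yellow coaster at (360,360). Lowering it.

servo_tool(delta_pos=[[-0.002,0,0.03],[0,0,0.06],[0,0,0.06],[0,0,0.04],[0,0,0.02]], turn=[[0,0,0],[0,0,0],[0,0,0],[0,0,0],[0,0,0]])

```text
t: 11.23
eef_pos: [0.4537, -0.1135, 0.0524]
orientation: [3.14, -0.005, -3.139]
wrist_force: [-0.6, -0.1, -1.2]
opening: 0.0532
finger_force: 26.7
```

servo_tool(delta_pos=[[0,0,0.01],[0,0,0.008],[0,0,0.004],[0,0,0],[0,0,0]], turn=[[0,0,0],[0,0,0],[0,0,0],[0,0,0],[0,0,0]])

```text
t: 11.65
eef_pos: [0.4564, -0.1157, 0.0453]
orientation: [-3.141, 0.002, -3.141]
wrist_force: [-0.0, 0.0, -0.8]
opening: 0.0532
finger_force: 26.7
```

servo_tool(delta_pos=[[0,0,0.004],[0,0,0.004],[0,0,0],[0,0,0]], turn=[[0,0,0],[0,0,0],[0,0,0],[0,0,0]])

```text
t: 11.98
eef_pos: [0.4555, -0.1156, 0.0405]
orientation: [-3.141, 0.0, -3.141]
wrist_force: [-0.8, -0.7, 0.3]
opening: 0.0533
finger_force: 26.7
```

servo_tool(delta_pos=[[0,0,0.002],[0,0,0],[0,0,0]], turn=[[0,0,0],[0,0,0],[0,0,0]])

```text
t: 12.23
eef_pos: [0.4555, -0.1156, 0.0403]
orientation: [3.142, -0.0, -3.141]
wrist_force: [-2.8, 0.0, 8.1]
opening: 0.0536
finger_force: 27.2
```

servo_tool(delta_pos=[[0,0,0],[0,0,0],[0,0,0],[0,0,0],[0,0,0]], turn=[[0,0,0],[0,0,0],[0,0,0],[0,0,0],[0,0,0]], fingers=-1)

```text
t: 12.65
eef_pos: [0.4553, -0.1154, 0.0391]
orientation: [3.141, -0.0, -3.141]
wrist_force: [0.3, -0.7, -0.2]
opening: 0.0854
finger_force: 0.0
```

servo_tool(delta_pos=[[0,0,-0.02],[0,0,-0.05],[0,0,-0.07],[0,0,-0.06],[0,0.02,-0.02]], turn=[[0,0,0],[0,0,0],[0,0,0],[0,0,0],[0,0,0]])

```text
t: 13.07
eef_pos: [0.4589, -0.1073, 0.1545]
orientation: [-3.138, 0.009, 3.141]
wrist_force: [-0.1, -0.2, 0.5]
opening: 0.0856
finger_force: 0.0
```

servo_tool(delta_pos=[[0.005,0.06,0],[0,0.07,0],[0,0.07,0],[0,0.05,0],[0,0.023,0]], turn=[[0,0,0],[0,0,0],[0,0,0],[0,0,0],[0,0,0]])

```text
t: 13.48
eef_pos: [0.4519, 0.034, 0.1493]
orientation: [3.14, -0.001, -3.139]
wrist_force: [0.4, -0.5, 0.1]
opening: 0.0859
finger_force: 0.0
```

servo_tool(delta_pos=[[0,0,0],[0,0,0]], turn=[[0,0,0],[0,0,0]])

```text
t: 13.65
eef_pos: [0.4524, 0.0317, 0.1492]
orientation: [-3.141, -0.0, -3.139]
wrist_force: [0.4, -0.4, -0.3]
opening: 0.0853
finger_force: 0.0
```

```bash
python3 - <<'E'
from h import *
o=[]
for n in('scene','top'):
    im,d=camera(n); im=im[...,::-1]; S=world(n,d)
    u,v=proj(n,(.4555,-.115,.02)).astype(int); o.append(cv2.resize(im[v-25:v+25,u-25:u+25],None,fx=7,fy=7,interpolation=cv2.INTER_CUBIC))
    Q=S.reshape(-1,3); Q=Q[(abs(Q[:,0]-.4555)<.05)&(abs(Q[:,1]+.115)<.05)&(Q[:,2]>.025)&(Q[:,2]<.06)]
    print(n,len(Q),((Q.min(0)+Q.max(0))/2).round(4),np.ptp(Q,0).round(3),Q[:,2].max())
cv2.imwrite('pics/s6.png',np.hstack(o)); print(get_obs()['eef_pos'])
E
```

```text
scene 341 [ 0.454  -0.117   0.0337] [0.061 0.06  0.017] 0.04232948768487614
top 327 [ 0.4551 -0.1149  0.0346] [0.059 0.057 0.019] 0.04415871808187996
[0.45264376 0.03064515 0.14922868]
```

View pics/s6.png

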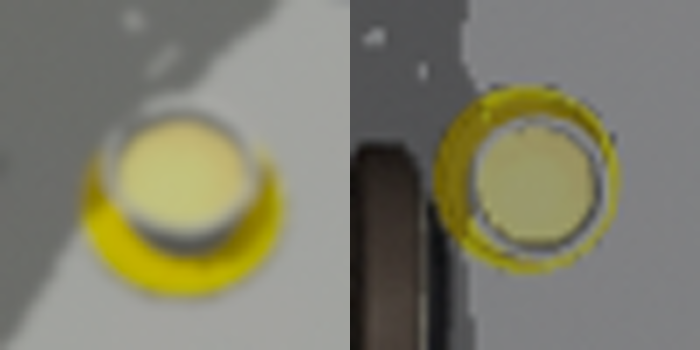

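The mustard cup sits flat in the yellow coaster. Now the empty cup.

servo_tool(delta_pos=[[0,0,0.03],[0,0,0.06],[0,0,0.06],[0,0,0.04],[0,0,0.02]], turn=[[0,0,0],[0,0,0],[0,0,0],[0,0,0],[0,0,0]])

```text
t: 14.17
eef_pos: [0.4505, 0.03, 0.0417]
orientation: [-3.142, -0.005, 3.14]
wrist_force: [-0.3, -0.6, -0.0]
opening: 0.0854
finger_force: 0.0
```

servo_tool(delta_pos=[[0,0,0.017],[0,0,0],[0,0,0]], turn=[[0,0,0],[0,0,0],[0,0,0]])

```text
t: 14.42
eef_pos: [0.4534, 0.0306, 0.0361]
orientation: [-3.142, 0.001, 3.141]
wrist_force: [0.1, -0.1, -0.2]
opening: 0.0855
finger_force: 0.0
```

servo_tool(delta_pos=[[0,0,0],[0,0,0],[0,0,0],[0,0,0],[0,0,0]], turn=[[0,0,0],[0,0,0],[0,0,0],[0,0,0],[0,0,0]], fingers=1, force=25)

```text
t: 14.83
eef_pos: [0.454, 0.0308, 0.0374]
orientation: [-3.141, 0.002, -3.14]
wrist_force: [-1.3, -0.8, 5.8]
opening: 0.0534
finger_force: 25.0
```

servo_tool(delta_pos=[[0,0,0],[0,0,0],[0,0,0],[0,0,0]], turn=[[0,0,0],[0,0,0],[0,0,0],[0,0,0]])

```text
t: 15.17
eef_pos: [0.454, 0.0308, 0.0374]
orientation: [-3.141, 0.002, -3.14]
wrist_force: [-1.3, -1.5, 6.1]
opening: 0.0537
finger_force: 25.0
```

servo_tool(delta_pos=[[0,0,-0.03],[0,0,-0.06],[0,0,-0.07],[0,0,-0.06],[0,0,-0.03]], turn=[[0,0,0],[0,0,0],[0,0,0],[0,0,0],[0,0,0]])

```text
t: 15.58
eef_pos: [0.4553, 0.0311, 0.1653]
orientation: [-3.141, 0.007, -3.141]
wrist_force: [1.1, 0.5, -1.0]
opening: 0.0533
finger_force: 26.6
```

servo_tool(delta_pos=[[-0.015,-0.012,0],[-0.03,-0.024,0],[-0.05,-0.039,0],[-0.06,-0.047,0],[-0.06,-0.047,0]], turn=[[0,0,0],[0,0,0],[0,0,0],[0,0,0],[0,0,0]])

```text
t: 16.0
eef_pos: [0.5608, -0.0542, 0.1599]
orientation: [3.141, -0.001, -3.14]
wrist_force: [1.7, -0.5, -0.3]
opening: 0.0533
finger_force: 26.6
```

servo_tool(delta_pos=[[-0.055,-0.043,0],[-0.036,-0.028,0],[-0.02,-0.016,0],[0,0,0],[0,0,0]], turn=[[0,0,0],[0,0,0],[0,0,0],[0,0,0],[0,0,0]])

```text
t: 16.42
eef_pos: [0.6153, -0.0972, 0.1594]
orientation: [3.141, -0.002, 3.141]
wrist_force: [-0.1, 1.1, -0.7]
opening: 0.0534
finger_force: 26.6
```

servo_tool(delta_pos=[[0,0,0]], turn=[[0,0,0]])

```text
t: 16.5
eef_pos: [0.6144, -0.0963, 0.1595]
orientation: [3.141, -0.003, -3.141]
wrist_force: [0.4, 0.8, -0.8]
opening: 0.0535
finger_force: 26.6
```

servo_tool(delta_pos=[[0,0,0.03],[0,0,0.06],[0,0,0.06],[0,0,0.04],[0,0,0.02]], turn=[[0,0,0],[0,0,0],[0,0,0],[0,0,0],[0,0,0]])

```text
t: 16.92
eef_pos: [0.6119, -0.0951, 0.0522]
orientation: [3.14, -0.007, -3.14]
wrist_force: [-1.2, 0.1, -0.6]
opening: 0.0531
finger_force: 26.6
```

servo_tool(delta_pos=[[0,0,0.01],[0,0,0.008],[0,0,0.006],[0,0,0],[0,0,0]], turn=[[0,0,0],[0,0,0],[0,0,0],[0,0,0],[0,0,0]])

```text
t: 17.33
eef_pos: [0.6169, -0.0971, 0.0451]
orientation: [-3.141, 0.002, -3.141]
wrist_force: [0.6, 1.4, -0.7]
opening: 0.0532
finger_force: 26.6
```

servo_tool(delta_pos=[[0,0,0.004],[0,0,0.004],[0,0,0],[0,0,0]], turn=[[0,0,0],[0,0,0],[0,0,0],[0,0,0]])

```text
t: 17.67
eef_pos: [0.6166, -0.0971, 0.0405]
orientation: [-3.141, 0.002, -3.141]
wrist_force: [0.4, -0.1, 1.8]
opening: 0.0531
finger_force: 26.7
```

servo_tool(delta_pos=[[0,0,0.002],[0,0,0],[0,0,0]], turn=[[0,0,0],[0,0,0],[0,0,0]])

```text
t: 17.92
eef_pos: [0.6167, -0.0971, 0.0404]
orientation: [-3.141, 0.001, -3.141]
wrist_force: [-2.5, 0.2, 6.5]
opening: 0.0535
finger_force: 27.0
```

servo_tool(delta_pos=[[0,0,0],[0,0,0],[0,0,0],[0,0,0],[0,0,0]], turn=[[0,0,0],[0,0,0],[0,0,0],[0,0,0],[0,0,0]], fingers=-1)

```text
t: 18.33
eef_pos: [0.6155, -0.0968, 0.0383]
orientation: [3.141, -0.001, -3.141]
wrist_force: [-0.5, -1.0, -0.0]
opening: 0.0852
finger_force: 0.0
```

servo_tool(delta_pos=[[0,0,-0.02],[0,0,-0.06],[0,0,-0.08],[0,0,-0.08],[0,0,-0.04]], turn=[[0,0,0],[0,0,0],[0,0,0],[0,0,0],[0,0,0]])

```text
t: 18.75
eef_pos: [0.6187, -0.0975, 0.1849]
orientation: [-3.14, 0.008, -3.141]
wrist_force: [1.2, -0.5, 2.2]
opening: 0.0852
finger_force: 0.0
```

servo_tool(delta_pos=[[0.02,0.04,0],[0.03,0.06,0],[0.035,0.07,0],[0.035,0.07,0],[0.035,0.07,0]], turn=[[0,0,0],[0,0,0],[0,0,0],[0,0,0],[0,0,0]])

```text
t: 19.17
eef_pos: [0.5375, 0.0592, 0.1796]
orientation: [3.141, 0.001, 3.141]
wrist_force: [0.3, -0.9, 1.3]
opening: 0.0852
finger_force: 0.0
```

servo_tool(delta_pos=[[0.035,0.07,0],[0.035,0.07,0],[0.035,0.07,0],[0.035,0.07,0],[0.035,0.07,0]], turn=[[0,0,0],[0,0,0],[0,0,0],[0,0,0],[0,0,0]])

```text
t: 19.58
eef_pos: [0.4497, 0.2346, 0.1797]
orientation: [3.141, 0.001, -3.141]
wrist_force: [-0.5, 0.8, 0.1]
opening: 0.0856
finger_force: 0.0
```

servo_tool(delta_pos=[[0.035,0.07,0],[0.03,0.06,0],[0.012,0.024,0],[0,0,0],[0,0,0]], turn=[[0,0,0],[0,0,0],[0,0,0],[0,0,0],[0,0,0]])

```text
t: 20.0
eef_pos: [0.4119, 0.3106, 0.1793]
orientation: [-3.141, 0.001, -3.139]
wrist_force: [0.7, 0.2, -0.6]
opening: 0.0853
finger_force: 0.0
```

```bash
python3 - <<'E'
from h import *
o=[]
for n in('scene','top'):
    im,d=camera(n); S=world(n,d); np.savez('pics/%s7.npz'%n,im=im,d=d); im=im[...,::-1]
    u,v=proj(n,(.617,-.097,.02)).astype(int); o.append(cv2.resize(im[v-25:v+25,u-25:u+25],None,fx=7,fy=7,interpolation=cv2.INTER_CUBIC))
    Q=S.reshape(-1,3); Q=Q[(abs(Q[:,0]-.617)<.05)&(abs(Q[:,1]+.097)<.05)&(Q[:,2]>.025)&(Q[:,2]<.06)]
    print(n,len(Q),((Q.min(0)+Q.max(0))/2).round(4),np.ptp(Q,0).round(3),Q[:,2].max())
u,v=proj('scene',(.43,.32,.05)).astype(int); im=np.load('pics/scene7.npz')['im'][...,::-1]
u0=max(u-40,0);o.append(cv2.resize(im[v-25:v+25,u0:u0+60],None,fx=7,fy=7,interpolation=cv2.INTER_CUBIC)[:350])
cv2.imwrite('pics/s7.png',np.hstack(o)[:,:800]); print(get_obs()['eef_pos'],get_obs()['orientation'])
E
```

```text
scene 136 [ 0.6141 -0.098   0.0341] [0.063 0.06  0.018] 0.043039001398078404
top 117 [ 0.6173 -0.0962  0.0356] [0.058 0.058 0.02 ] 0.045494924122518
[0.41254858 0.30938353 0.1790894 ] [-3.14128671e+00  4.82070254e-04 -3.14143597e+00]
```

View pics/s7.png

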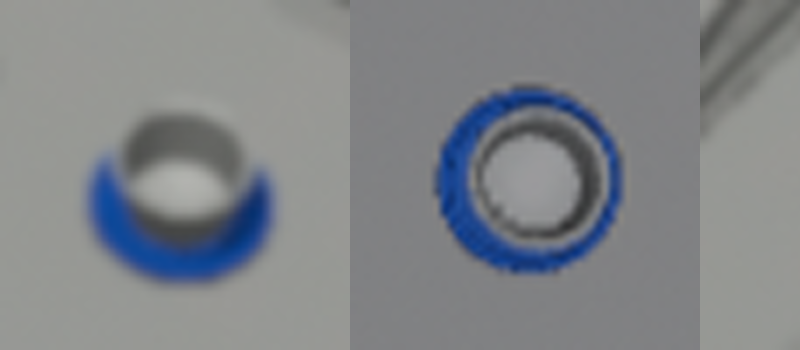

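The empty cup is in the blue coaster. Over to the probe: turn to its axis, half close, and check fingertip height and alignment up close before going down.

servo_tool(delta_pos=[[0,0.015,0],[0,0,0],[0,0,0.05],[0,0,0.06],[0,0,0.06]], turn=[[0,0,-0.039],[0,0,-0.039],[0,0,0],[0,0,0],[0,0,0]], fingers=0.2)

```text
t: 20.52
eef_pos: [0.4142, 0.3168, 0.0941]
orientation: [3.141, 0.003, -2.898]
wrist_force: [-0.0, -0.7, -0.1]
opening: 0.0343
finger_force: 0.0
```

servo_tool(delta_pos=[[0,0,0.04],[0,0,0.01],[0,0,0],[0,0,0]], turn=[[0,0,0],[0,0,0],[0,0,0],[0,0,0]])

```text
t: 20.85
eef_pos: [0.4132, 0.3171, 0.0694]
orientation: [3.141, 0.001, -2.898]
wrist_force: [-0.2, 0.5, 0.1]
opening: 0.0342
finger_force: 0.0
```

```bash
python3 - <<'E'
from h import *
im,d=camera('scene'); np.savez('pics/s8.npz',im=im,d=d); im=im[...,::-1]
u,v=proj('scene',(.412,.317,.03)).astype(int); u0=max(u-40,0); v0=v-35; print(u0,v0)
cv2.imwrite('pics/s8.png',cv2.resize(im[v0:v0+60,u0:u0+80],None,fx=9,fy=9,interpolation=cv2.INTER_CUBIC)); o=get_obs(); print(o['eef_pos'],o['orientation'],o['opening'])
print((proj('scene',o['eef_pos']-[0,0,.025])-[u0,v0])*9,(proj('scene',[.412,.317,.022])-[u0,v0])*9)
E
```

```text
113 163
[0.41372751 0.31772141 0.07016172] [ 3.14080932e+00  2.48874624e-03 -2.89718104e+00] 0.034309135652281476
[353.31850135 287.40740908] [366.85724927 333.57704761]
```

View pics/s8.png

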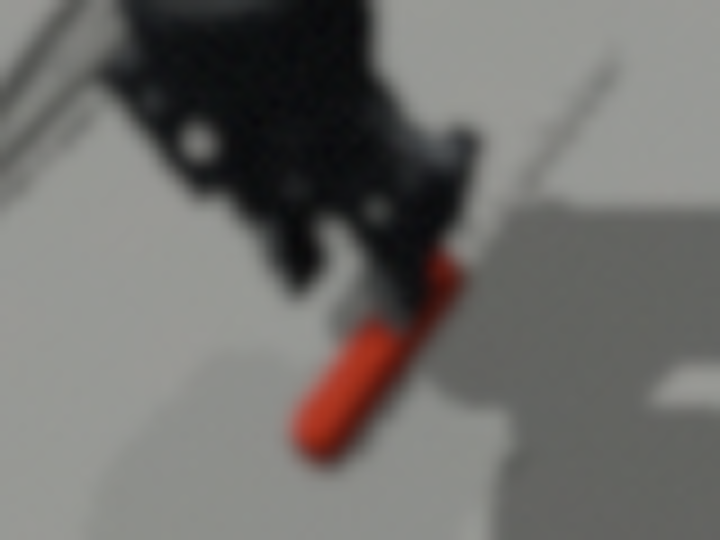

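Fingertips at (295,290) and (395,325) straddle the handle, which runs from (320,430) to (450,265). The tips look lower than nominal, so I'll go down in small steps and watch the force.

servo_tool(delta_pos=[[0,0,0.025],[0,0,0.025],[0,0,0],[0,0,0]], turn=[[0,0,0],[0,0,0],[0,0,0],[0,0,0]])

```text
t: 21.23
eef_pos: [0.4112, 0.3169, 0.0428]
orientation: [-3.141, -0.002, -2.896]
wrist_force: [0.2, 0.6, -0.4]
opening: 0.0341
finger_force: 0.0
```

servo_tool(delta_pos=[[0,0,0.006],[0,0,0],[0,0,0]], turn=[[0,0,0],[0,0,0],[0,0,0]])

```text
t: 21.48
eef_pos: [0.4122, 0.3176, 0.0408]
orientation: [3.142, 0.0, -2.896]
wrist_force: [-0.0, 0.0, -0.3]
opening: 0.0341
finger_force: 0.0
```

servo_tool(delta_pos=[[0,0,0.006],[0,0,0],[0,0,0]], turn=[[0,0,0],[0,0,0],[0,0,0]])

```text
t: 21.73
eef_pos: [0.4121, 0.3175, 0.0377]
orientation: [-3.142, -0.0, -2.896]
wrist_force: [0.2, 0.2, -0.1]
opening: 0.034
finger_force: 0.0
```

servo_tool(delta_pos=[[0,0,0.006],[0,0,0],[0,0,0]], turn=[[0,0,0],[0,0,0],[0,0,0]])

```text
t: 21.98
eef_pos: [0.412, 0.3174, 0.0346]
orientation: [-3.141, -0.0, -2.896]
wrist_force: [-0.1, -0.2, -0.1]
opening: 0.0343
finger_force: 0.0
```

servo_tool(delta_pos=[[0,0,0.004],[0,0,0],[0,0,0]], turn=[[0,0,0],[0,0,0],[0,0,0]])

```text
t: 22.23
eef_pos: [0.4121, 0.3175, 0.0326]
orientation: [-3.141, -0.0, -2.896]
wrist_force: [-0.7, 0.0, 0.3]
opening: 0.0342
finger_force: 0.0
```

servo_tool(delta_pos=[[0,0,0],[0,0,0],[0,0,0],[0,0,0],[0,0,0]], turn=[[0,0,0],[0,0,0],[0,0,0],[0,0,0],[0,0,0]], fingers=1, force=30)

```text
t: 22.65
eef_pos: [0.4123, 0.3176, 0.0329]
orientation: [3.141, 0.0, -2.896]
wrist_force: [0.2, 0.3, 0.4]
opening: 0.0173
finger_force: 29.9
```

servo_tool(delta_pos=[[0,0,0],[0,0,0],[0,0,0]], turn=[[0,0,0],[0,0,0],[0,0,0]])

```text
t: 22.9
eef_pos: [0.4124, 0.3176, 0.0329]
orientation: [3.141, 0.0, -2.896]
wrist_force: [0.6, 0.5, 1.5]
opening: 0.0174
finger_force: 29.9
```

servo_tool(delta_pos=[[0,0,-0.02],[0,0,-0.04],[0,0,-0.06],[0,0,-0.04],[0,0,-0.02]], turn=[[0,0,0],[0,0,0],[0,0,0],[0,0,0],[0,0,0]])

```text
t: 23.32
eef_pos: [0.4136, 0.3185, 0.126]
orientation: [3.14, 0.004, -2.896]
wrist_force: [0.7, -0.0, -0.2]
opening: 0.0169
finger_force: 29.7
```

servo_tool(delta_pos=[[0,0,0],[0,0,0],[0,0,0]], turn=[[0,0,0],[0,0,0],[0,0,0]])

```text
t: 23.57
eef_pos: [0.411, 0.3167, 0.1215]
orientation: [-3.141, -0.003, -2.896]
wrist_force: [-0.1, 1.0, -0.4]
opening: 0.0173
finger_force: 29.7
```

```bash
python3 - <<'E'
from h import *
im,d=camera('scene'); np.savez('pics/s9.npz',im=im,d=d); im=im[...,::-1]
u,v=proj('scene',(.412,.317,.1)).astype(int); u0=max(u-40,0); v0=v-35; print(u0,v0)
cv2.imwrite('pics/s9.png',cv2.resize(im[v0:v0+66,u0:u0+88],None,fx=9,fy=9,interpolation=cv2.INTER_CUBIC)); o=get_obs(); print(o['eef_pos'],o['orientation'],o['opening'])
S=world('scene',d); hsv=cv2.cvtColor(im,cv2.COLOR_BGR2HSV); m=((hsv[...,0]<8)|(hsv[...,0]>172))&(hsv[...,1]>130)&(S[...,2]>.06)&(S[...,1]>.2)
Q=S[m]; print(len(Q),Q.min(0),Q.max(0)); c=Q.mean(0); V=np.linalg.svd(Q-c)[2][0]; V=V*np.sign(-V[0]); s=(Q-c)@V; print('ends',c+V*s.min(),c+V*s.max(),np.degrees(np.arctan2(V[1],V[0])),'pitch',np.degrees(np.arcsin(V[2])))
E
```

```text
107 148
[0.41086968 0.31666143 0.12114634] [-3.14045449 -0.00331749 -2.89609228] 0.017158952093448098
84 [0.36740563 0.26637383 0.09578127] [0.42388999 0.32677326 0.15649849]
ends [0.42798464 0.3100538  0.12571575] [0.36819589 0.30320913 0.09972366] -173.46916257049836 pitch -23.360054664233637
```

View pics/s9.png

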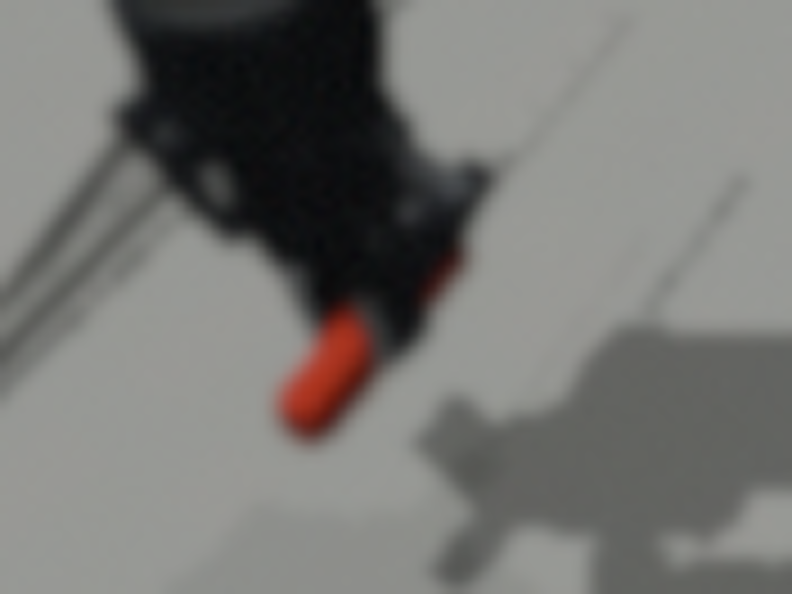

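The probe is held: handle end at about (310,410), stem tip at (628,15). I'll compare these with a level probe's predicted pixels.

```bash
python3 - <<'E'
from h import *
for a in (-165.9,-167):
  y=np.array([np.cos(np.radians(a)),np.sin(np.radians(a)),0])
  for cx in((.4112,.317),(.4085,.3165)):
    c=np.array([*cx,.0993])
    print(a,cx,[((proj('scene',p)-[107,148])*9).round(0) for p in(c+.046*y,c-.046*y,c-.166*y,c-.166*y-[0,0,.02])])
E
```

```text
-165.9 (0.4112, 0.317) [array([286., 423.]), array([440., 231.]), array([620.,   6.]), array([630.,  45.])]
-165.9 (0.4085, 0.3165) [array([280., 429.]), array([435., 236.]), array([615.,  10.]), array([626.,  50.])]
-167 (0.4112, 0.317) [array([283., 422.]), array([442., 231.]), array([627.,   8.]), array([638.,  48.])]
-167 (0.4085, 0.3165) [array([278., 428.]), array([437., 237.]), array([623.,  13.]), array([633.,  52.])]
```

The probe is level and centred in the grip. I'll lift higher so the stem clears the shaker, turn 6°, and carry it across.

servo_tool(delta_pos=[[0,0,-0.04],[0,0,-0.06],[0,0,-0.03],[0,0,0],[0,0,0]], turn=[[0,0,0],[0,0,0],[0,0,0.012],[0,0,0.012],[0,0,0.01]])

```text
t: 24.03
eef_pos: [0.4124, 0.3176, 0.1878]
orientation: [3.142, 0.0, -3.005]
wrist_force: [0.3, 0.3, -0.9]
opening: 0.0175
finger_force: 29.7
```

servo_tool(delta_pos=[[0,-0.02,0],[0.002,-0.04,0],[0.005,-0.06,0],[0.006,-0.07,0],[0.006,-0.075,0]], turn=[[0,0,0],[0,0,0],[0,0,0],[0,0,0],[0,0,0]])

```text
t: 24.45
eef_pos: [0.4198, 0.1833, 0.1862]
orientation: [-3.141, -0.003, -3.0]
wrist_force: [0.3, -1.6, -1.0]
opening: 0.0173
finger_force: 29.7
```

servo_tool(delta_pos=[[0.006,-0.075,0],[0.006,-0.075,0],[0.006,-0.075,0],[0.006,-0.075,0],[0.006,-0.075,0]], turn=[[0,0,0],[0,0,0],[0,0,0],[0,0,0],[0,0,0]])

```text
t: 24.87
eef_pos: [0.4305, -0.0049, 0.1864]
orientation: [3.141, -0.003, -3.002]
wrist_force: [0.4, 0.0, -1.0]
opening: 0.0172
finger_force: 29.7
```

servo_tool(delta_pos=[[0.006,-0.075,0],[0.006,-0.075,0],[0.006,-0.075,0],[0.006,-0.075,0],[0.006,-0.075,0]], turn=[[0,0,0],[0,0,0],[0,0,0],[0,0,0],[0,0,0]])

```text
t: 25.28
eef_pos: [0.4414, -0.1924, 0.1863]
orientation: [3.14, -0.003, -3.002]
wrist_force: [1.2, 0.8, 0.3]
opening: 0.0171
finger_force: 29.7
```

servo_tool(delta_pos=[[0.006,-0.075,0],[0.006,-0.07,0],[0.004,-0.06,0],[0.002,-0.03,0],[0,0,0]], turn=[[0,0,0],[0,0,0],[0,0,0],[0,0,0],[0,0,0]])

```text
t: 25.7
eef_pos: [0.4497, -0.3112, 0.1866]
orientation: [-3.142, -0.001, -3.006]
wrist_force: [0.4, 0.2, -0.4]
opening: 0.017
finger_force: 29.7
```

servo_tool(delta_pos=[[0,0,0],[0,0,0],[0,0,0]], turn=[[0,0,0],[0,0,0],[0,0,0]])

```text
t: 25.95
eef_pos: [0.45, -0.3063, 0.1871]
orientation: [3.14, -0.001, -3.001]
wrist_force: [-0.2, 0.5, -1.1]
opening: 0.0175
finger_force: 29.7
```

servo_tool(delta_pos=[[0,-0.009,0.04],[0,0,0.06],[0,0,0.06],[0,0,0.05],[0,0,0.03]], turn=[[0,0,0],[0,0,0],[0,0,0],[0,0,0],[0,0,0]])

```text
t: 26.37
eef_pos: [0.4495, -0.3096, 0.0649]
orientation: [3.138, -0.003, -3.001]
wrist_force: [-0.6, 0.9, -1.1]
opening: 0.0177
finger_force: 29.7
```

servo_tool(delta_pos=[[0,0,0.02],[0,0,0],[0,0,0],[0,0,0],[0,0,0]], turn=[[0,0,0],[0,0,0],[0,0,0],[0,0,0],[0,0,0]])

```text
t: 26.78
eef_pos: [0.4524, -0.3134, 0.0595]
orientation: [-3.139, 0.002, -3.002]
wrist_force: [-0.2, -0.5, -0.7]
opening: 0.017
finger_force: 29.7
```

```bash
python3 - <<'E'
from h import *
o=get_obs(); print(o['eef_pos'],o['orientation']); ims=[]
for n,z in(('scene',.03),('top',.03)):
    im,d=camera(n); im=im[...,::-1]
    u,v=proj(n,(.50,-.305,z)).astype(int); u0,v0=u-30,v-45; u0=min(u0,512-60)
    print(n,u0,v0); ims.append(cv2.resize(im[v0:v0+85,u0:u0+60],None,fx=6.6,fy=6.6,interpolation=cv2.INTER_CUBIC))
cv2.imwrite('pics/s10.png',np.hstack(ims))
E
```

```text
[ 0.45242194 -0.31337328  0.05945605] [-3.13914836e+00  2.22951197e-03 -3.00247644e+00]
scene 312 238
top 329 180
```

View pics/s10.png

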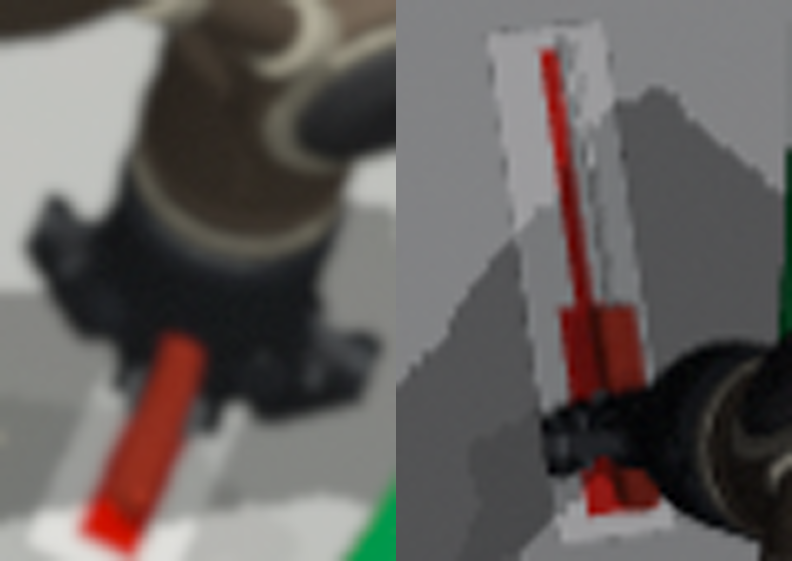

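In the top half of the crop, the stem lies parallel to the red bar and offset to the right mostly by parallax (tip at about (565,45), bar end at (548,50)). I'll check the offset numerically.

servo_tool(delta_pos=[[0.006,0,0.016],[0,0,0.016],[0,0,0],[0,0,0],[0,0,0]], turn=[[0,0,0],[0,0,0],[0,0,0],[0,0,0],[0,0,0]])

```text
t: 27.3
eef_pos: [0.4479, -0.3129, 0.0413]
orientation: [3.141, -0.001, -3.003]
wrist_force: [-0.0, -0.5, 0.5]
opening: 0.0169
finger_force: 29.7
```

```bash
python3 - <<'E'
from h import *
o=get_obs(); p=o['eef_pos']; a=o['orientation'][2]; print(p,o['orientation'])
im,d=camera('top'); im=im.astype(int); f0=np.load('pics/top0.npz')['im'].astype(int)
y=np.array([np.cos(a),np.sin(a),0]); c=np.array([p[0],p[1],p[2]-.0329+.011])
mat=np.array([.4494,-.3122,.003])
print('pred tip px',proj('top',c-.166*y).round(1),'stem root',proj('top',c-.05*y).round(1),'outline stem end/root',proj('top',mat-.168*y).round(1),proj('top',mat-.05*y).round(1))
D=(im-f0).sum(2); R0=(f0[...,0]-f0[...,1])
for v in range(184,226,4):
    u=np.arange(342,372); r0=np.clip(R0[v,u],0,None)*(R0[v,u]>50)
    print(v,'bar',(r0@u/max(r0.sum(),1)).round(1),' R-G now:',(im[v,348:366,0]-im[v,348:366,1]).tolist(),' G:',im[v,348:366,1].tolist())
E
```

```text
[ 0.44789219 -0.31290468  0.04129284] [ 3.14092534e+00 -6.04040985e-04 -3.00305110e+00]
pred tip px [353.6 188.5] stem root [359.1 226.2] outline stem end/root [351.7 187.8] [357.2 225.5]
184 bar 0.0  R-G now: [-1, -1, 0, 0, 0, 0, 0, 0, 0, 0, 0, 0, 0, -1, -1, 0, -1, -1]  G: [137, 140, 137, 149, 148, 145, 146, 145, 146, 150, 152, 153, 136, 130, 130, 129, 130, 130]
188 bar 351.8  R-G now: [1, 1, 15, 111, 88, 46, 1, 0, 0, 1, 0, 1, 0, -1, -1, -1, -1, -1]  G: [155, 154, 140, 38, 35, 94, 142, 155, 155, 155, 155, 155, 150, 113, 130, 131, 130, 129]
192 bar 352.1  R-G now: [1, 1, 6, 65, 115, 22, -1, 0, 0, 1, 0, 0, 0, 1, -1, 0, 0, -1]  G: [155, 155, 148, 83, 21, 69, 150, 156, 156, 154, 155, 155, 154, 144, 130, 130, 130, 130]
196 bar 352.8  R-G now: [0, 0, 0, 8, 124, 102, 22, 0, 0, 1, 0, 0, 1, 0, -1, -1, 0, -1]  G: [155, 155, 156, 147, 25, 36, 90, 147, 156, 155, 155, 155, 155, 151, 122, 130, 130, 127]
200 bar 353.1  R-G now: [1, 0, 0, 6, 64, 120, 39, -1, 0, 0, 1, -1, -2, -1, -1, -1, 0, 0]  G: [155, 155, 155, 150, 91, 25, 68, 148, 141, 155, 152, 130, 119, 118, 114, 83, 83, 84]
204 bar 353.9  R-G
[... 385 characters left out ...]
3, 58, 74, 37, 0, -1, -3, -2, -2, -2, -2, -2, -1]  G: [155, 155, 155, 152, 131, 112, 38, 15, 46, 103, 119, 120, 119, 119, 119, 116, 98, 83]
216 bar 355.8  R-G now: [-1, -1, -1, -1, -1, -1, 8, 84, 66, 26, -1, -2, -2, -2, -3, -3, -1, -1]  G: [120, 120, 120, 120, 120, 120, 108, 17, 22, 65, 108, 119, 120, 119, 120, 119, 115, 82]
220 bar 356.1  R-G now: [-1, -1, -1, -2, -1, -2, 3, 46, 77, 55, -1, -1, -2, -2, -2, -2, -1, -1]  G: [125, 120, 120, 121, 119, 120, 114, 58, 14, 41, 97, 108, 119, 119, 119, 120, 117, 105]
224 bar 356.9  R-G now: [-1, -1, -1, 0, -1, -2, -2, 3, 81, 69, 28, -2, -2, -2, -3, -3, -2, -1]  G: [104, 120, 120, 120, 120, 120, 120, 113, 20, 20, 55, 109, 119, 119, 120, 119, 119, 115]
```

The stem sits about 1.2 px right of the bar, against 1.7 px of expected parallax. So it is parallel and within about 1.5 mm. Setting it down.

servo_tool(delta_pos=[[-0.002,-0.002,0.004],[0,0,0.004],[0,0,0],[0,0,0]], turn=[[0,0,0],[0,0,0],[0,0,0],[0,0,0]])

```text
t: 27.68
eef_pos: [0.4493, -0.3138, 0.0376]
orientation: [3.141, -0.0, -3.003]
wrist_force: [-0.1, 0.2, 0.1]
opening: 0.0171
finger_force: 29.7
```

servo_tool(delta_pos=[[0,0,0.002],[0,0,0.001],[0,0,0],[0,0,0]], turn=[[0,0,0],[0,0,0],[0,0,0],[0,0,0]])

```text
t: 28.02
eef_pos: [0.4493, -0.3139, 0.0362]
orientation: [3.141, -0.0, -3.003]
wrist_force: [-0.2, 0.1, -0.4]
opening: 0.0174
finger_force: 29.7
```

servo_tool(delta_pos=[[0,0,0.001],[0,0,0],[0,0,0]], turn=[[0,0,0],[0,0,0],[0,0,0]])

```text
t: 28.27
eef_pos: [0.4494, -0.314, 0.0359]
orientation: [-3.141, 0.0, -3.003]
wrist_force: [-0.7, 0.6, 0.3]
opening: 0.0169
finger_force: 29.8
```

servo_tool(delta_pos=[[0,0,0.001],[0,0,0],[0,0,0]], turn=[[0,0,0],[0,0,0],[0,0,0]])

```text
t: 28.52
eef_pos: [0.4495, -0.314, 0.0359]
orientation: [-3.142, 0.0, -3.003]
wrist_force: [-2.4, 1.0, 5.0]
opening: 0.0174
finger_force: 30.4
```

servo_tool(delta_pos=[[0,0,0],[0,0,0],[0,0,0],[0,0,0]], turn=[[0,0,0],[0,0,0],[0,0,0],[0,0,0]], fingers=0.1)

```text
t: 28.85
eef_pos: [0.4493, -0.3139, 0.0351]
orientation: [3.141, -0.0, -3.003]
wrist_force: [-0.8, 0.1, -0.6]
opening: 0.0384
finger_force: 0.0
```

servo_tool(delta_pos=[[0,0,-0.02],[0,0,-0.05],[0,0,-0.07],[0,0,-0.08],[0,0,-0.08]], turn=[[0,0,0],[0,0,0],[0,0,0],[0,0,0],[0,0,0]])

```text
t: 29.27
eef_pos: [0.4487, -0.3134, 0.1867]
orientation: [3.14, -0.001, -3.003]
wrist_force: [0.7, -0.6, 0.4]
opening: 0.0385
finger_force: 0.0
```

servo_tool(delta_pos=[[0.05,0,-0.05],[0.06,0,-0.02],[0.06,0,0],[0.05,0,0],[0,0,0]], turn=[[0,0,0],[0,0,0],[0,0,0],[0,0,0],[0,0,0]])

```text
t: 29.68
eef_pos: [0.3367, -0.3288, 0.2208]
orientation: [3.141, -0.002, -3.005]
wrist_force: [-0.3, 0.1, -0.9]
opening: 0.0385
finger_force: 0.0
```

servo_tool(delta_pos=[[0,0,0],[0,0,0],[0,0,0]], turn=[[0,0,0],[0,0,0],[0,0,0]])

```text
t: 29.93
eef_pos: [0.3413, -0.3292, 0.2206]
orientation: [-3.141, 0.001, -3.002]
wrist_force: [0.0, -0.7, -0.8]
opening: 0.0388
finger_force: 0.0
```

```bash
python3 - <<'E'
from h import *
im,d=camera('top'); W=world('top',d); im=im[...,::-1]; f0=np.load('pics/top0.npz')
a=cv2.resize(im[170:270,325:375],None,fx=6,fy=6,interpolation=cv2.INTER_CUBIC); b=cv2.resize(im[95:270,180:325],None,fx=3.42,fy=3.42,interpolation=cv2.INTER_CUBIC)[:600]
b=cv2.copyMakeBorder(b,0,600-b.shape[0],0,0,cv2.BORDER_CONSTANT); cv2.imwrite('pics/fin.png',np.hstack([a,b])[:,:800])
Q=W[170:270,325:375].reshape(-1,3); Q=Q[(Q[:,2]>.015)&(Q[:,2]<.05)&(abs(Q[:,1]+.31)<.03)]
if len(Q)>20:
    c=Q[:,:2].mean(0); V=np.linalg.svd(Q[:,:2]-c)[2][0]; s=(Q[:,:2]-c)@V; print(len(Q),(c+V*(s.min()+s.max())/2).round(4),np.ptp(s),np.degrees(np.arctan2(V[1],V[0])))
for n,D in(('old',f0['d']),('new',d)):
    w=world('top',D)[96:145,211:256].reshape(-1,3); w=w[w[:,2]>.03]; print('bottle',n,len(w),((w.min(0)+w.max(0))/2).round(4))
print(get_obs()['eef_pos'])
E
```

```text
231 [ 0.5105 -0.3034] 0.2091611925881201 -172.2337788038736
bottle old 496 [0.669  0.0699 0.5589]
bottle new 496 [0.6692 0.0698 0.559 ]
[ 0.34130218 -0.32913711  0.22043478]
```

View pics/fin.png

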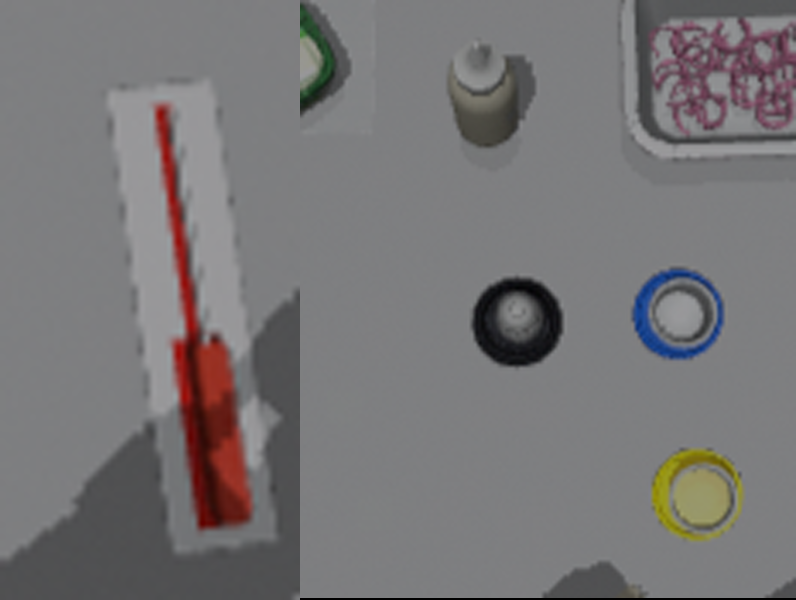

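The final view shows the shaker upright in the collar, both cups seated in their coasters and the bottle unmoved. The probe is on its outline: the depth fit puts the handle centre at about (0.451, -0.3115), against (0.4494, -0.3115) for the bar, at the same angle.

```bash
python3 -c "
from workcell import close_job
print(close_job())"
```

```text
the job is handed in; nothing more can be done
None
```

I handed the job in at about 30 s of the 96 s allowed: the shaker is upright in the collar, the mustard cup is in the yellow coaster, the empty cup is in the blue coaster, the probe is on its outline to within about 2 mm, and the bottle is unmoved.

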